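Zero the air metering dial, back it off six clicks and set the lever half open

ROBOT

A 6-joint arm with a two-finger parallel gripper is mounted at the origin on a cart in front of the work surface, level with it; the furniture and walls round the work are solid. World frame = base frame: x ahead of the robot, y to its left, z up, the work surface at z = 0. Lengths are in m, angles in rad, forces in N, time in s.
With the tool pointing down it reaches from about 0.325 to 0.85 m from the base axis. Payload 15.5 kg.
Tool frame: the origin (TCP) lies midway between the tips of the shut fingers; the grasp point (between the pads) lies 19 mm behind it; z points along the fingers, y is the line along which they close (so a half turn about z gives the same grasp; the last joint's range is limited). The gripper opens to 91 mm and grips with 3 to 60 N. Pads are 32 mm wide; open, the fingers measure 118 mm over their backs; the gripper's body (76 mm by 178 mm) begins 60 mm behind the grasp point.
Start: joints at [1.079, 0.494, 1.345, -0, 1.302, -0.096], TCP at [0.241, 0.577, 0.214] pointing down, gripper open.
Joint ranges: [-2.91, 2.91], [-0.82, 2.16], [0.22, 2.67], [-1.22, 4.37], [0.12, 2.79], [-3.08, 3.08]. Speed limits (rad/s): [1.89, 1.89, 2.57, 3.01, 3.01, 3.01].

INTERFACE

Orientations are given as a unit quaternion [w, x, y, z].
In Python, from cell import ctrl gives the robot as it stands.
- The arm moves only by the tool servo_tool, never from a script. Its argument "steps" is text: rows parted by semicolons, each of 7 numbers parted by spaces: the turn, a rotation vector about the tool's x, y, z in degrees, then the shift along the tool's x, y, z in m, then the closure, from 0 (fully open) to 1 (shut). A call has 1 to 12 rows; each row is the pose to reach, as a shift and turn from the pose commanded when the call began, along the tool's axes at that moment; what a row does not reach only later rows make up. A row lasts 1/8 s, in which the tool goes at most 62.5 mm and 10.7 degrees, less where a joint would pass 70% of its speed; a pose out of reach is approached as far as the arm can. A call with a gripper value outside its range is refused whole. The fingers move at their own pace and stop on an object; "squeeze" is the grip in N (left out, the last holds). Time passes only in rows, so rows that repeat a pose let the fingers close. It gives the time, the measured TCP pose, the force, the opening and the grip force at its end, in the units of the state.
- ctrl.state(): the state, without advancing time (a new reading comes with each control period).
- ctrl.snapshot(name): name is "scene" or "top"; returns a dict with "frame" (400x640x3 uint8, blue, green, red), "z_map" (400x640 float32, m along the optical axis (not along the pixel's ray), 0 where there is no reading), "intrinsics" (3x3 intrinsics, pixels), "D" ([k1, k2, p1, p2, k3] as OpenCV has them; the pictures are not rectified), "rvec" (rotation vector, rad) and "tvec" (3), from world to camera coordinates, as OpenCV has them. Camera axes: x right, y down, z forward; pixel columns grow to the right and rows downward; lengths in m; the calibration is good to about 2 mm. A picture is of the moment at which its call begins.
- ctrl.close_job(): hands the job in; it is judged then, once.
Trained networks look in a picture, given as the dict that the camera call returned (one of the last four; its "shot" number tells which), for a name from the list of things; names that differ only in an ending like _2 or _b are one class to them, and where a whole thing is asked for, a point or a joint stands for the part that bears it (a point fixed in the world has none). Each returns a list of dicts, best first, with "score" (0 to 1); they miss things now and then, are a little off and sometimes report something else, mostly with a low value. They report only what shows in the picture. A call takes as long as a camera call.
- ctrl.masks_of(picture, target): "pixels" (400x640 bool, what is visible of it) and "extent" ([left, top, right, bottom] in pixels, round what is visible of it).
The state is a dict: "time_s": time; "q": joint angles; "qd": joint speeds; "effort": joint torques, N m; "position": TCP position; "orientation": TCP orientation; "contact_force": force on the tool from outside, world axes, zero at the start; "torque": the same for the moment, N m; "finger_gap": finger opening in m; "finger_force": force on a finger pad.
Only numpy, scipy, OpenCV 4.12 (cv2) and the standard library are available. Lean on these libraries where they do the work, as an engineer would, in place of code of your own. Each camera call takes 0.05 s, during which the arm holds its last target. There are 200 camera calls.

TASK

Reset the air valve unit on the bench: turn the black metering dial clockwise (seen from above) until it is hard against its stop, then turn it back exactly six clicks. Then swing the red lever to half open, so that it points at the yellow mark. Leave the oil can, the grease tin and the coupling hub where they stand.

Things in the scene. Friction and masses are not known exactly. Their poses are not given: they have to be found in the camera images.
- valve_unit: Air valve unit bolted to the bench: blue foot plate 100 x 270 x 10 mm, on it an aluminium bar 50 x 240 mm, top 46 mm above the bench, with the black metering dial at its +y end and the red lever at its -y end. Origin on the bench under the middle of the plate; x across the bar, y along it, z up.
- dial_axis (a point): Fixed point on the dial's vertical axis, 84 mm above the bench, half-way up the dial's side; axes as valve_unit. The dial is a round black ribbed cap 56 mm across, straight side from 64 to 100 mm above the bench, top at 104 mm; below it a bonnet 68 mm across reaches up to 58 mm. Nothing else at finger height within 85 mm of the axis.
- dial_mark (a point): Outer end of the red line on top of the dial, 20 mm from its axis; x points outwards along the line, z up; turns with the dial. 12 clicks a turn (30 degrees each), about 0.1 N m to pass each; let go, it falls into the nearest click within 0.4 s. The line's angle at the stop differs every time: it must be felt. The dial starts 1 to 5 clicks from it.
- needle (a joint): Lift of the hidden metering needle, m: 0 with the dial at its stop, 0.0001 (0.1 mm) more per click counter-clockwise from above; the reading's error hides a click, so it is no use for counting. The stop is rigid and itself a rest place (click 0): a dial held there no longer follows the hand and slips in a 30 N grip. There are 4 clicks of room past the sixth.
- lever (a joint): Angle of the red lever about its vertical axis, rad, counter-clockwise from above: 0 closed (lever across the bar, towards the unit's -x, white mark), 0.785 half open (yellow mark), 1.571 open (towards the unit's -y, green mark). Needs about 0.25 N m (3 N at the grip); stays where it is left. Starts between 0 and 0.45.
- lever_grip (a point): Middle of the red lever grip, 86 mm from the lever's axis, 76 mm above the bench. The grip is a bar 62 mm long, 18 mm wide, 26 mm high (61 to 87 mm above the bench); x runs along the lever towards its axis, y across it, z up.
- lever_pivot (a point): Fixed point on the lever's vertical axis, 76 mm above the bench; a round dark plate of 58 mm radius lies under the lever with its top 58 mm above the bench; axes as valve_unit.
- oil_can: Green oil can with a long thin spout, 68 x 134 x 188 mm, loose, left of the dial; origin under its middle. Leave alone.
- grease_tin: Yellow round tin with a white lid, 70 mm across, 46 mm high, loose, behind the unit; origin under its middle. Leave alone.
- coupling_hub: Grey steel flanged hub, 66 mm across, 38 mm high, loose, in front of the dial; origin under its middle. Leave alone.

How it is judged:
By the outcome, as a careful person would: the job done as asked, in the order asked, and still so for the second after the job is handed in, with the robot touching nothing.
It also fails if it takes over 72 s, if anything falls off the work surface, if the arm or the gripper's body presses on something with over 40 N, if the wrist force passes 120 N, or if a joint passes its speed limit or range.

## Working session

There is one attempt and no reset: what is moved stays moved. The work goes in short steps, Python scripts to look and compute and a tool call to move; the robot and the scene stay as the last step left them, time stands still between calls to the robot, and variables do not carry over. Pictures are saved under pics/ and viewed, at most 10 in all, crops included, and the job is handed in when it is done.

Besides the shell and the picture viewer there is one more tool, called after "Request:" as a command line: name --argument value ..., lists and objects as JSON in quotes. servo_tool: Moves the arm, as the interface text tells. Its arguments: {"type":"object","properties":{"steps":{"type":"string"},"squeeze":{"type":"number"}},"required":["steps"]}

```bash
ls; mkdir -p pics
cat > h.py <<'E'
import numpy as np,cv2
from cell import ctrl
def cloud(p):
    K=np.array(p["intrinsics"],float);D=np.array(p["D"],float)
    z=p["z_map"];h,w=z.shape
    uv=np.stack(np.meshgrid(np.arange(w),np.arange(h)),-1).reshape(-1,1,2).astype(float)
    n=cv2.undistortPoints(uv,K,D).reshape(h,w,2)
    c=np.dstack([n*z[...,None],z]); R=cv2.Rodrigues(np.array(p["rvec"],float))[0]
    W=(c-np.array(p["tvec"],float).reshape(3))@R
    W[z==0]=np.nan
    return W
def onplane(p,uv,Z):
    K=np.array(p["intrinsics"],float);D=np.array(p["D"],float)
    n=cv2.undistortPoints(np.array(uv,float).reshape(-1,1,2),K,D).reshape(-1,2)
    R=cv2.Rodrigues(np.array(p["rvec"],float))[0];t=np.array(p["tvec"],float).reshape(3)
    d=np.c_[n,np.ones(len(n))]@R; o=-R.T@t
    return o+d*((Z-o[2])/d[:,2])[:,None]
E
python3 - <<'E'
from h import *
for n in("scene","top"):
    p=ctrl.snapshot(n);cv2.imwrite(f"pics/{n}0.png",p["frame"]);W=cloud(p)
    print(n,"cam",-cv2.Rodrigues(np.array(p["rvec"]))[0].T@np.array(p["tvec"]).ravel())
    for t in("valve_unit","dial_mark","lever_grip","lever","oil_can","grease_tin","coupling_hub"):
        for m in ctrl.masks_of(p,t)[:2]:
            P=W[m["pixels"]];P=P[~np.isnan(P[:,0])]
            print(t,round(m["score"],2),np.round(m["extent"]),len(P),P.size and np.round(np.percentile(P,[3,50,97],axis=0),3).tolist())
print(ctrl.state())
E
```

```text
pics
scene cam [ 0.04349454 -0.16441396  0.68812939]
valve_unit 0.92 [312. 174. 456. 282.] 7080 [[0.522, -0.101, 0.003], [0.592, 0.007, 0.048], [0.65, 0.153, 0.104]]
dial_mark 0.7 [333. 181. 362. 212.] 748 [[0.589, 0.079, 0.068], [0.603, 0.1, 0.101], [0.635, 0.127, 0.106]]
lever_grip 0.94 [404. 218. 426. 279.] 565 [[0.494, -0.073, 0.067], [0.541, -0.057, 0.081], [0.613, -0.034, 0.088]]
lever 0.73 [405. 222. 424. 274.] 621 [[0.494, -0.074, 0.063], [0.543, -0.057, 0.08], [0.613, -0.034, 0.088]]
lever 0.48 [312. 178. 453. 282.] 6793 [[0.523, -0.099, 0.007], [0.591, 0.008, 0.052], [0.646, 0.151, 0.104]]
oil_can 0.94 [258. 135. 290. 215.] 1291 [[0.566, 0.251, 0.001], [0.585, 0.272, 0.059], [0.619, 0.313, 0.127]]
grease_tin 0.56 [371. 171. 406. 205.] 977 [[0.697, 0.028, 0.004], [0.716, 0.057, 0.044], [0.76, 0.091, 0.047]]
coupling_hub 0.94 [284. 222. 317. 255.] 761 [[0.489, 0.136, 0.002], [0.509, 0.16, 0.015], [0.542, 0.192, 0.038]]
top cam [0.4456706  0.16940296 0.94020551]
valve_unit 0.75 [314. 161. 454. 240.] 6089 [[0.531, -0.092, 0.007], [0.604, 0.019, 0.056], [0.661, 0.16, 0.104]]
val
[... 1100 characters left out ...]
, 0.181]]
{'time_s': 0.8, 'q': array([ 1.07953991e+00,  4.93573610e-01,  1.34552762e+00, -2.43418961e-05,
        1.30248188e+00, -9.55098747e-02]), 'qd': array([ 0.00237573,  0.00118192, -0.00012467,  0.00035798,  0.00046147,
       -0.00025414]), 'effort': array([-3.54420765e-03, -8.78593183e+01, -3.82239997e+01,  7.09089101e-02,
        4.36806958e-02,  1.41163071e-05]), 'position': array([0.24094241, 0.57668185, 0.21392201]), 'orientation': array([1.26147054e-05, 1.96581381e-01, 9.80487512e-01, 1.17643176e-06]), 'contact_force': array([-0.08265479, -0.01653506,  1.07995508]), 'torque': array([ 0.03246973,  0.03319018, -0.06721436]), 'finger_force': 0.0, 'finger_gap': 0.09119721948562066}
```

Run:
```python
from h import *
ims=[]
for n in("scene","top"):
    p=ctrl.snapshot(n);W=cloud(p);f=p["frame"]
    X=W.reshape(-1,3)
    m=(X[:,2]>.097)&(X[:,2]<.112)&(abs(X[:,0]-.61)<.05)&(abs(X[:,1]-.1)<.05)
    c,r=cv2.minEnclosingCircle(X[m][:,:2].astype(np.float32)); print(n,"dial top",c,r,X[m].mean(0),np.median(X[m][:,2]))
    hsv=cv2.cvtColor(f,cv2.COLOR_BGR2HSV).reshape(-1,3).astype(int)
    red=((hsv[:,0]<8)|(hsv[:,0]>172))&(hsv[:,1]>120)&(hsv[:,2]>60)
    m2=red&(abs(X[:,0]-.61)<.04)&(abs(X[:,1]-.105)<.04)&(X[:,2]>.09); print("redmark",m2.sum(),X[m2].mean(0) if m2.any() else None)
    m3=red&(X[:,2]>.08)&(X[:,2]<.095)&(X[:,1]<0)
    print("lever rect",cv2.minAreaRect(X[m3][:,:2].astype(np.float32)),np.median(X[m3][:,2]))
    blue=(abs(hsv[:,0]-110)<15)&(hsv[:,1]>100)&(X[:,2]<.02)&(X[:,2]>.003)&(abs(X[:,0]-.6)<.15)&(abs(X[:,1]-.02)<.2)
    print("plate",cv2.minAreaRect(X[blue][:,:2].astype(np.float32)))
    bar=(X[:,2]>.041)&(X[:,2]<.05)&(abs(X[:,0]-.6)<.07)&(abs(X[:,1]-.02)<.15)
    print("bar",cv2.minAreaRect(X[bar][:,:2].astype(np.float32)))
    ims.append(cv2.resize(f[120:300,200:470],(800,533),interpolation=cv2.INTER_CUBIC))
    cv2.imwrite(f"pics/{n}c.png",ims[-1])
```

```text
scene dial top (0.6157711148262024, 0.10623730719089508) 0.028420178219676018 [0.61309757 0.10474887 0.10305711] 0.10353146204178723
redmark 7 [0.63736628 0.09826578 0.104455  ]
lever rect ((0.5213353037834167, -0.22687694430351257), (0.061062291264534, 0.3547669053077698), 0.20508791506290436) 0.08562072955306851
plate ((0.609144926071167, 0.031241565942764282), (0.2675776481628418, 0.09903442859649658), 86.88591003417969)
bar ((0.6127487421035767, 0.02983444184064865), (0.05466989800333977, 0.2568599581718445), 1.3495392799377441)
top dial top (0.6197122931480408, 0.10556869953870773) 0.028528787195682526 [0.61874755 0.10579837 0.10325183] 0.10343879762345326
redmark 18 [0.63393797 0.09904704 0.10421219]
lever rect ((0.5257041454315186, -0.23074418306350708), (0.3622318208217621, 0.060002606362104416), 89.79730224609375) 0.08593082067103909
plate ((0.6142622828483582, 0.0314297080039978), (0.26688769459724426, 0.09916737675666809), 85.92977905273438)
bar ((0.6145836710929871, 0.08315166085958481), (0.1556505709886551, 0.0569583997130394), 86.40452575683594)
```

View pics/topc.png

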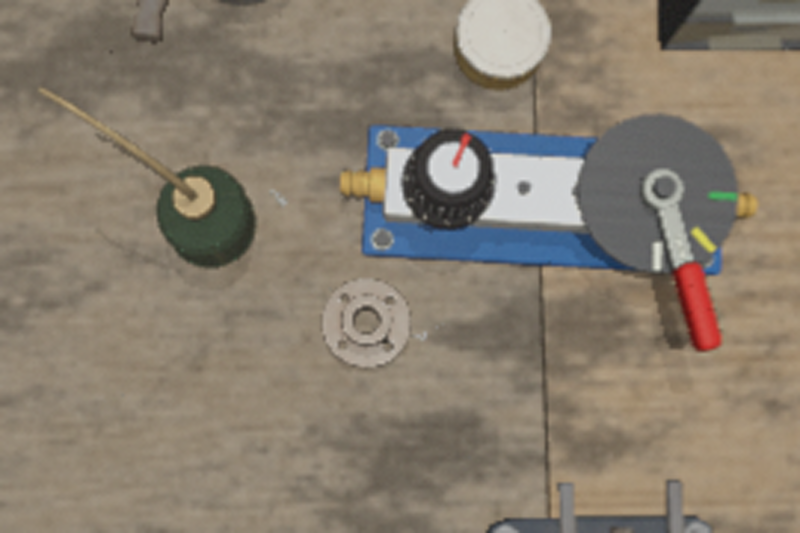

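View pics/scene0.png

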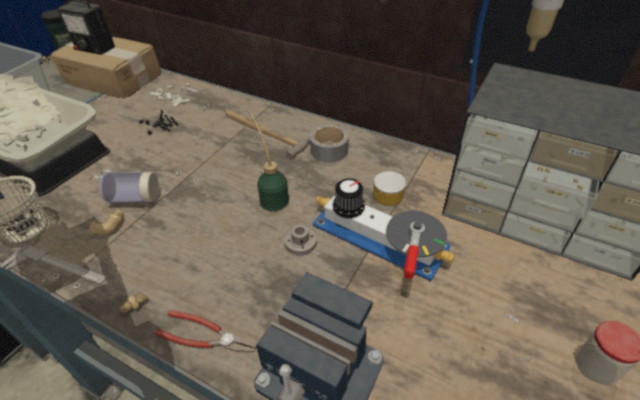

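```bash
cat >> h.py <<'E'
from scipy.optimize import least_squares
def dialfit(p):
    W=cloud(p);X=W.reshape(-1,3);f=p["frame"]
    m=(X[:,2]>.098)&(X[:,2]<.11)&(abs(X[:,0]-.615)<.045)&(abs(X[:,1]-.105)<.045)
    c,r=cv2.minEnclosingCircle(X[m][:,:2].astype(np.float32))
    hsv=cv2.cvtColor(f,cv2.COLOR_BGR2HSV).reshape(-1,3).astype(int)
    red=((hsv[:,0]<10)|(hsv[:,0]>170))&(hsv[:,1]>90)&(hsv[:,2]>60)
    uv=np.stack(np.meshgrid(np.arange(640),np.arange(400)),-1).reshape(-1,2)
    ii=np.where(red)[0]; P=onplane(p,uv[ii],.104)
    k=np.hypot(P[:,0]-c[0],P[:,1]-c[1])<.026; P=P[k]
    # white disc centre = dial centre
    d=P[:,:2].mean(0)-c if len(P) else [0,0]
    return c,r,len(P),np.degrees(np.arctan2(d[1],d[0])),np.hypot(*d)
def disc(p):
    X=cloud(p).reshape(-1,3)
    m=(abs(X[:,2]-.058)<.004)&(abs(X[:,0]-.61)<.07)&(abs(X[:,1]+.045)<.07)
    return cv2.minEnclosingCircle(X[m][:,:2].astype(np.float32)),np.median(X[m][:,2])
def lever(p):
    f=p["frame"];hsv=cv2.cvtColor(f,cv2.COLOR_BGR2HSV).reshape(-1,3).astype(int)
    X=cloud(p).reshape(-1,3)
    red=((hsv[:,0]<10)|(hsv[:,0]>170))&(hsv[:,1]>110)&(hsv[:,2]>60)
    m=red&(X[:,2]>.08)&(X[:,2]<.092)&(abs(X[:,0]-.56)<.12)&(abs(X[:,1]+.09)<.11)
    return cv2.minAreaRect(X[m][:,:2].astype(np.float32)),np.median(X[m][:,2]),m.sum()
def marks(p):
    f=p["frame"];hsv=cv2.cvtColor(f,cv2.COLOR_BGR2HSV).reshape(-1,3).astype(int)
    X=cloud(p).reshape(-1,3);o={}
    near=(abs(X[:,2]-.058)<.006)&(np.hypot(X[:,0]-.61,X[:,1]+.044)<.065)
    for n,a,b in(("yellow",18,38),("green",45,85)):
        m=near&(hsv[:,0]>=a)&(hsv[:,0]<=b)&(hsv[:,1]>100); o[n]=(m.sum(),X[m].mean(0).round(4).tolist() if m.any() else 0)
    return o
E
python3 - <<'E'
from h import *
for n in("scene","top"):
    p=ctrl.snapshot(n)
    print(n,dialfit(p),"\n disc",disc(p),"\n lev",lever(p),marks(p))
    X=cloud(p).reshape(-1,3);m=(abs(X[:,0]-.38)<.1)&(abs(X[:,1]+.02)<.15)&(X[:,2]>.05)&(X[:,0]<.47)
    print("vice",m.sum(),np.nanpercentile(X[m],[0,2,50,98,100],axis=0).round(3).tolist())
E
```

```text
scene ((0.6158114671707153, 0.10653731226921082), 0.0281519778072834, 14, np.float64(-20.24639539565422), np.float64(0.0216142714456785)) 
 disc (((0.6071935892105103, -0.04361531138420105), 0.0586966872215271), np.float64(0.057644474663589663)) 
 lev (((0.52188640832901, -0.06282275915145874), (0.060166820883750916, 0.017481349408626556), 12.81514835357666), np.float64(0.0855142483641507), np.int64(281)) {'yellow': (np.int64(38), [0.5735, -0.0743, 0.0579]), 'green': (np.int64(22), [0.6047, -0.0882, 0.0582])}
vice 5442 [[0.28, -0.063, 0.075], [0.281, -0.062, 0.098], [0.322, -0.008, 0.144], [0.362, 0.056, 0.165], [0.407, 0.061, 0.166]]
top ((0.6194188594818115, 0.10580260306596756), 0.028491731733083725, 23, np.float64(-24.435304077226686), np.float64(0.016320471810703074)) 
 disc (((0.6093281507492065, -0.04489768669009209), 0.05843237414956093), np.float64(0.05779366541065998)) 
 lev (((0.5250152945518494, -0.06277395039796829), (0.060698412358760834, 0.017629820853471756), 13.474080085754395), np.float64(0.0856273905688752), np.int64(251)) {'yellow': (np.int64(31), [0.578, -0.0782, 0.0581]), 'green': (np.int64(18), [0.6063, -0.0899, 0.0582])}
vice 3479 [[0.28, -0.062, 0.052], [0.281, -0.056, 0.077], [0.33, 0.003, 0.144], [0.396, 0.059, 0.165], [0.408, 0.061, 0.167]]
```

Request:
servo_tool --steps "0 0 4 -0.03 -0.025 -0.03 0; 0 0 8 -0.075 -0.06 -0.05 0; 0 0 14 -0.12 -0.096 -0.056 0; 0 0 20 -0.165 -0.132 -0.056 0; 0 0 26 -0.21 -0.168 -0.056 0; 0 0 32 -0.25 -0.2 -0.056 0; 0 0 36 -0.291 -0.233 -0.056 0; 0 0 40 -0.34 -0.245 -0.056 0; 0 0 44 -0.39 -0.257 -0.056 0; 0 0 48 -0.44 -0.269 -0.056 0; 0 0 52 -0.49 -0.281 -0.056 0; 0 0 52 -0.5286 -0.2904 -0.056 0"

```text
time_s: 2.5
position: [0.6182, 0.1034, 0.2698]
orientation: [0.0, 0.607, 0.794, 0.0]
contact_force: [0.0, 0.6, -0.4]
finger_gap: 0.0914
finger_force: 0.0
```

Request:
servo_tool --steps "0 0 0 0.003 0 0.06 0; 0 0 0 0.003 0 0.12 0; 0 0 0 0.003 0 0.17 0; 0 0 0 0.003 0 0.195 0; 0 0 0 0.003 0 0.202 0; 0 0 0 0.003 0 0.202 0.3; 0 0 0 0.003 0 0.202 0.6; 0 0 0 0.003 0 0.202 0.6; 0 0 0 0.003 0 0.202 0.6; 0 0 0 0.003 0 0.202 0.6" --squeeze 5

```text
time_s: 3.75
position: [0.6184, 0.1083, 0.0691]
orientation: [0.002, 0.607, 0.795, 0.002]
contact_force: [9.7, 4.5, -1.3]
finger_gap: 0.0566
finger_force: 5.0
```

```bash
python3 -c "
from h import *
s=ctrl.state();print(s['time_s'],s['q'].round(3),s['position'].round(4),s['contact_force'].round(2),s['torque'].round(3),s['finger_gap'],s['finger_force'])"
```

```text
3.75 [ 0.078  0.656  1.488  0.     0.992 -0.19 ] [0.6184 0.1083 0.0691] [ 9.69  4.47 -1.31] [ 5.960e-01 -1.648e+00 -1.000e-03] 0.05663178504512598 4.999309331760742
```

Request:
servo_tool --steps "0 0 0 -0.002 0.0022 0 0.6; 0 0 0 -0.002 0.0022 0 0.6; 0 0 0 -0.002 0.0022 0 0.6" --squeeze 5

```text
time_s: 4.12
position: [0.6193, 0.1071, 0.0687]
orientation: [0.0, 0.606, 0.795, 0.001]
contact_force: [0.1, 5.0, 3.3]
finger_gap: 0.056
finger_force: 5.0
```

```bash
cat > s.py <<'E'
from h import *
s=ctrl.state();print(s['time_s'],'q6',s['q'][5].round(3),s['position'].round(4),s['contact_force'].round(2),s['torque'].round(3),round(s['finger_gap'],4),round(s['finger_force'],1))
o=s['orientation'];print('yaw',2*np.degrees(np.arctan2(o[2],o[1])))
E
python3 s.py
```

```text
4.125 q6 -0.192 [0.6193 0.1071 0.0687] [0.08 4.98 3.3 ] [ 0.821 -0.12   0.088] 0.056 5.0
yaw 105.32751746379653
```

Request:
servo_tool --steps "0 0 0 0 0 0 0.6; 0 0 0 0 0 0 0.6; 0 0 8 0 0 0 0.6; 0 0 15 0 0 0 0.6; 0 0 15 0 0 0 0.6; 0 0 15 0 0 0 0.6" --squeeze 20

```text
time_s: 4.88
position: [0.6194, 0.1071, 0.0687]
orientation: [0.0, 0.705, 0.709, 0.001]
contact_force: [1.8, 4.6, 2.7]
finger_gap: 0.0557
finger_force: 20.0
```

```bash
python3 s.py
```

```text
4.875 q6 0.07 [0.6194 0.1071 0.0687] [1.8  4.64 2.74] [ 0.775 -0.236 -0.077] 0.0557 20.0
yaw 90.30894527821815
```

Request:
servo_tool --steps "0 0 8 0 0 0 0.6; 0 0 15 0 0 0 0.6; 0 0 15 0 0 0 0.6; 0 0 15 0 0 0 0.6"

```text
time_s: 5.38
position: [0.6195, 0.1071, 0.0687]
orientation: [0.0, 0.792, 0.611, 0.001]
contact_force: [1.8, 4.7, 2.0]
finger_gap: 0.0556
finger_force: 20.0
```

```bash
python3 s.py
```

```text
5.375 q6 0.332 [0.6195 0.1071 0.0687] [1.8  4.73 2.  ] [ 0.764 -0.302 -0.017] 0.0556 20.0
yaw 75.31859129953693
```

Request:
servo_tool --steps "0 0 8 0 0 0 0.6; 0 0 15 0 0 0 0.6; 0 0 15 0 0 0 0.6"

```text
time_s: 5.75
position: [0.6197, 0.107, 0.0687]
orientation: [0.0, 0.865, 0.501, 0.001]
contact_force: [2.8, 4.7, 1.1]
finger_gap: 0.0556
finger_force: 20.0
```

```bash
python3 s.py
```

```text
5.75 q6 0.596 [0.6197 0.107  0.0687] [2.77 4.67 1.1 ] [ 0.747 -0.385 -0.134] 0.0556 20.0
yaw 60.193295111990686
```

Request:
servo_tool --steps "0 0 8 0 0 0 0.6; 0 0 15 0 0 0 0.6; 0 0 15 0 0 0 0.6"

```text
time_s: 6.12
position: [0.6198, 0.107, 0.0687]
orientation: [0.0, 0.923, 0.384, 0.001]
contact_force: [3.9, 3.7, 0.5]
finger_gap: 0.0557
finger_force: 20.0
```

```bash
python3 s.py
```

```text
6.125 q6 0.857 [0.6198 0.107  0.0687] [3.88 3.67 0.48] [ 0.702 -0.497  0.082] 0.0557 20.0
yaw 45.19974700803145
```

Request:
servo_tool --steps "0 0 8 0 0 0 0.6; 0 0 15 0 0 0 0.6; 0 0 15 0 0 0 0.6"

```text
time_s: 6.5
position: [0.6199, 0.1069, 0.0688]
orientation: [0.0, 0.965, 0.26, 0.001]
contact_force: [4.0, 4.0, 1.3]
finger_gap: 0.0557
finger_force: 20.0
```

```bash
python3 s.py
```

```text
6.5 q6 1.119 [0.6199 0.1069 0.0688] [4.04 3.96 1.31] [ 0.565 -0.52  -0.187] 0.0557 20.0
yaw 30.193042864395775
```

Request:
servo_tool --steps "0 0 8 0 0 0 0.6; 0 0 15 0 0 0 0.6; 0 0 15 0 0 0 0.6"

```text
time_s: 6.88
position: [0.619, 0.1065, 0.0686]
orientation: [0.0, 0.991, 0.134, 0.001]
contact_force: [-0.1, 0.1, 5.2]
finger_gap: 0.0554
finger_force: 20.0
```

```bash
python3 s.py
```

```text
6.875 q6 1.378 [0.619  0.1065 0.0686] [-0.11  0.1   5.2 ] [-0.144  0.203 -0.059] 0.0554 20.0
yaw 15.366536813062684
```

Request:
servo_tool --steps "0 0 8 0 0 0 0.6; 0 0 15 0 0 0 0.6; 0 0 15 0 0 0 0.6"

```text
time_s: 7.25
position: [0.6186, 0.1066, 0.0682]
orientation: [-0.0, 1.0, 0.004, 0.0]
contact_force: [-1.5, 2.8, 5.7]
finger_gap: 0.0554
finger_force: 20.0
```

```bash
python3 s.py
```

```text
7.25 q6 1.638 [0.6186 0.1066 0.0682] [-1.54  2.8   5.67] [ 0.151  0.491 -0.077] 0.0554 20.0
yaw 0.4922980160022191
```

Request:
servo_tool --steps "0 0 8 0 0 0 0.6; 0 0 15 0 0 0 0.6; 0 0 15 0 0 0 0.6"

```text
time_s: 7.62
position: [0.6184, 0.1068, 0.068]
orientation: [-0.0, 0.992, -0.126, -0.0]
contact_force: [-2.0, 5.0, 3.5]
finger_gap: 0.0553
finger_force: 20.0
```

```bash
python3 s.py
```

```text
7.625 q6 1.898 [0.6184 0.1068 0.068 ] [-2.02  5.04  3.53] [ 0.863  0.587 -0.022] 0.0553 20.0
yaw -14.433465460129302
```

Run:
```python
from h import *
r=[]
for n in("scene","top"):
    p=ctrl.snapshot(n); f=p["frame"];print(dialfit(p)[2:])
    y,x=(160,310) if n=="scene" else(130,310)
    r.append(cv2.resize(f[y:y+90,x:x+80],(400,450),interpolation=cv2.INTER_CUBIC))
cv2.imwrite("pics/a1.png",np.hstack(r))
```

```text
(2, np.float64(-55.92457284854729), np.float64(0.011835383447754175))
(0, np.float64(0.0), np.float64(0.0))
```

View pics/a1.png

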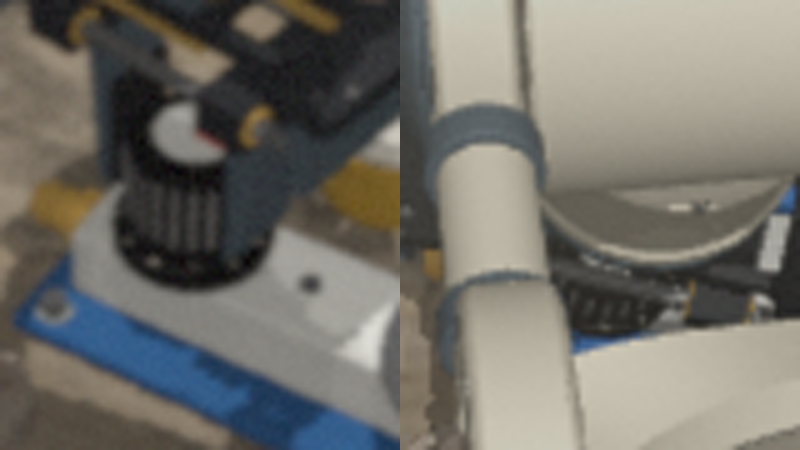

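Request:
servo_tool --steps "0 0 0 0 0 0 0.3; 0 0 0 0 0 0 0; 0 0 0 0 0 0 0; 0 0 0 0 0 -0.05 0; 0 0 0 -0.06 0 -0.11 0; 0 0 0 -0.12 0 -0.15 0; 0 0 0 -0.12 0 -0.15 0; 0 0 0 -0.12 0 -0.15 0"

```text
time_s: 8.72
position: [0.5019, 0.1373, 0.2195]
orientation: [-0.0, 0.992, -0.127, 0.001]
contact_force: [-0.1, 0.7, 0.4]
finger_gap: 0.0909
finger_force: 0.0
```

```bash
python3 s.py
python3 - <<'E'
from h import *
r=[]
for n in("scene","top"):
    p=ctrl.snapshot(n); f=p["frame"];print(dialfit(p))
    y,x=(160,310) if n=="scene" else(130,310)
    r.append(cv2.resize(f[y:y+90,x:x+80],(400,450),interpolation=cv2.INTER_CUBIC))
cv2.imwrite("pics/a2.png",np.hstack(r))
E
```

```text
8.725 q6 1.978 [0.5019 0.1373 0.2195] [-0.05  0.73  0.44] [-0.043  0.148 -0.029] 0.0909 0.0
yaw -14.580571900224072
((0.616008996963501, 0.10549262166023254), 0.028946716338396072, 22, np.float64(-93.8075814063428), np.float64(0.018734842936033017))
((0.0, 0.0), 0.0, 0, np.float64(0.0), np.float64(0.0))
```

View pics/a2.png

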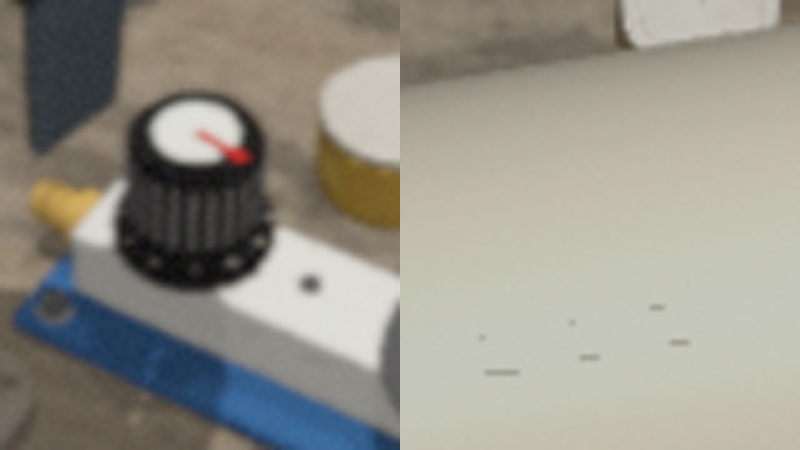

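```bash
cat >> h.py <<'E'
def markangle(p,f=None):
    f=p["frame"] if f is None else f
    hsv=cv2.cvtColor(f,cv2.COLOR_BGR2HSV).reshape(-1,3).astype(int)
    uv=np.stack(np.meshgrid(np.arange(640),np.arange(400)),-1).reshape(-1,2)
    Q=onplane(p,uv,.104)[:,:2]
    near=np.hypot(Q[:,0]-.617,Q[:,1]-.106)<.030
    b=f.reshape(-1,3).astype(float); w=np.clip(b[:,2]-np.maximum(b[:,0],b[:,1])-25,0,None)*near
    c=(Q*w[:,None]).sum(0)/w.sum(); d=Q-c; C=(d*w[:,None]).T@d/w.sum()
    ev,V=np.linalg.eigh(C); v=V[:,1]
    wh=near&(hsv[:,1]<60)&(hsv[:,2]>150)
    wc=Q[wh].mean(0)
    if v@(c-np.array([.617,.106]))<0:v=-v
    return dict(line=np.degrees(np.arctan2(v[1],v[0])),c=c,n=(w>0).sum(),white=wc,axis_c=np.degrees(np.arctan2(*(c-[.617,.106])[::-1])),ratio=np.sqrt(ev))
E
python3 - <<'E'
from h import *
p=ctrl.snapshot("scene")
print(markangle(p,cv2.imread("pics/scene0.png")));print(markangle(p))
cv2.imwrite("pics/scene_stop.png",p["frame"])
E
```

```text
{'line': np.float64(-24.25232072166718), 'c': array([0.63405764, 0.09994281]), 'n': np.int64(31), 'white': array([0.61805586, 0.10675247]), 'axis_c': np.float64(-19.55002093039991), 'ratio': array([0.00187595, 0.00616377])}
{'line': np.float64(-103.76100074751875), 'c': array([0.61473416, 0.08922842]), 'n': np.int64(38), 'white': array([0.61908365, 0.10801446]), 'axis_c': np.float64(-97.69406422785083), 'ratio': array([0.00206221, 0.00618412])}
```

Request:
servo_tool --steps "0 0 -10 0.05 0 0 0; 0 0 -20 0.1 0 0 0; 0 0 -30 0.12 -0.001 0.02 0; 0 0 -40 0.12 -0.001 0.05 0; 0 0 -50 0.12 -0.001 0.09 0; 0 0 -60 0.12 -0.001 0.13 0; 0 0 -60 0.12 -0.001 0.15 0; 0 0 -60 0.12 -0.001 0.15 0.3; 0 0 -60 0.12 -0.001 0.15 0.6; 0 0 -60 0.12 -0.001 0.15 0.6; 0 0 -60 0.12 -0.001 0.15 0.6; 0 0 -60 0.12 -0.001 0.15 0.6" --squeeze 5

```text
time_s: 10.38
position: [0.6198, 0.1072, 0.0688]
orientation: [0.001, 0.923, 0.385, 0.001]
contact_force: [3.8, -4.0, 4.4]
finger_gap: 0.0553
finger_force: 5.0
```

```bash
python3 s.py
```

```text
10.375 q6 0.857 [0.6198 0.1072 0.0688] [ 3.81 -3.97  4.43] [-0.818 -0.441 -0.049] 0.0553 5.0
yaw 45.320392122833105
```

Request:
servo_tool --steps "0 0 0 0 0.001 0 0.6; 0 0 0 0 0.001 0 0.6; 0 0 0 0 0.001 0 0.6" --squeeze 30

```text
time_s: 10.75
position: [0.6198, 0.1071, 0.0687]
orientation: [-0.0, 0.923, 0.385, 0.001]
contact_force: [-1.1, 1.4, 9.6]
finger_gap: 0.0555
finger_force: 30.0
```

```bash
python3 s.py
```

```text
10.75 q6 0.855 [0.6198 0.1071 0.0687] [-1.14  1.37  9.61] [ 0.129  0.273 -0.022] 0.0555 30.0
yaw 45.31801511322765
```

Request:
servo_tool --steps "0 0 8 0 0 0 0.6; 0 0 8 0 0 0 0.6"

```text
time_s: 11.0
position: [0.6198, 0.107, 0.0686]
orientation: [0.0, 0.948, 0.319, 0.0]
contact_force: [-0.5, -0.8, 7.6]
finger_gap: 0.0556
finger_force: 30.0
```

```bash
python3 s.py
```

```text
11.0 q6 0.997 [0.6198 0.107  0.0686] [-0.47 -0.75  7.57] [-0.182  0.127  0.348] 0.0556 30.0
yaw 37.242088389953445
```

Request:
servo_tool --steps "0 0 10 0 0 0 0.6; 0 0 17 0 0 0 0.6;  0 0 17 0 0 0 0.6"

```text
time_s: 11.38
position: [0.62, 0.1069, 0.0684]
orientation: [0.0, 0.984, 0.177, 0.001]
contact_force: [1.9, -1.3, 6.4]
finger_gap: 0.0551
finger_force: 30.0
```

```bash
python3 s.py
```

```text
11.375 q6 1.291 [0.62   0.1069 0.0684] [ 1.85 -1.27  6.42] [-0.323 -0.106 -0.052] 0.0551 30.0
yaw 20.361199739218677
```

Request:
servo_tool --steps "0 0 10 0 0 0 0.6; 0 0 20 0 0 0 0.6;  0 0 20 0 0 0 0.6"

```text
time_s: 11.75
position: [0.6199, 0.1067, 0.0683]
orientation: [0.0, 1.0, 0.004, 0.0]
contact_force: [1.9, -2.9, 5.4]
finger_gap: 0.0549
finger_force: 30.0
```

```bash
python3 s.py;  python3 - <<'E'
from h import *
p=ctrl.snapshot("scene"); f=p["frame"];print(markangle(p))
a=[g[160:250,310:390] for g in (cv2.imread("pics/scene_stop.png"),f)]
cv2.imwrite("pics/a3.png",cv2.resize(np.hstack(a),(800,450),interpolation=cv2.INTER_CUBIC))
E
```

```text
11.75 q6 1.638 [0.6199 0.1067 0.0683] [ 1.9  -2.9   5.38] [-0.546 -0.044 -0.079] 0.0549 30.0
yaw 0.47612509805841324
{'line': np.float64(-104.80393150027675), 'c': array([0.61496709, 0.09091679]), 'n': np.int64(27), 'white': array([0.62327248, 0.10731125]), 'axis_c': np.float64(-97.67606115747176), 'ratio': array([0.00156033, 0.00609777])}
```

View pics/a3.png

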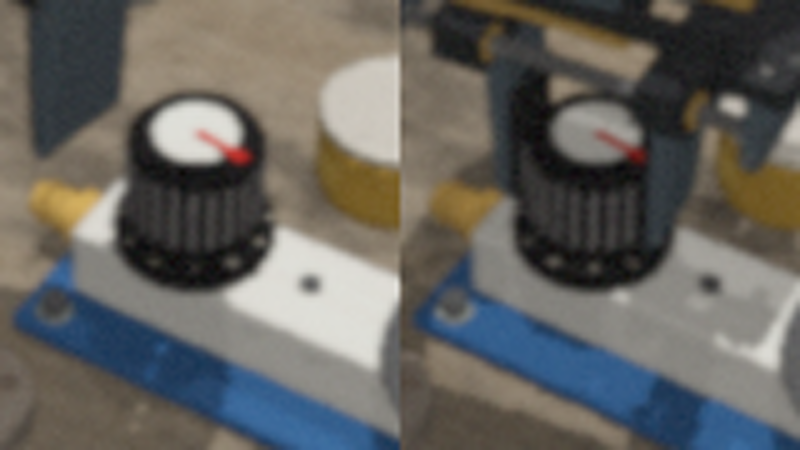

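Request:
servo_tool --steps "0 0 -5 0 0 0 0.6; 0 0 -13 0 0 0 0.6; 0 0 -21 0 0 0 0.6; 0 0 -30 0 0 0 0.6; 0 0 -38 0 0 0 0.6; 0 0 -46 0 0 0 0.6; 0 0 -54 0 0 0 0.6; 0 0 -62 0 0 0 0.6; 0 0 -70 0 0 0 0.6; 0 0 -78 0 0 0 0.6; 0 0 -85 0 0 0 0.6; 0 0 -90 0 0 0 0.6"

```text
time_s: 13.3
position: [0.6195, 0.1071, 0.0682]
orientation: [-0.0, 0.702, 0.712, 0.0]
contact_force: [-1.4, 0.5, 7.1]
finger_gap: 0.0549
finger_force: 30.0
```

```bash
python3 s.py;  python3 - <<'E'
from h import *
p=ctrl.snapshot("scene"); f=p["frame"];print(markangle(p))
E
```

```text
13.3 q6 0.06 [0.6195 0.1071 0.0682] [-1.36  0.48  7.12] [ 0.048  0.263 -0.269] 0.0549 30.0
yaw 90.8738916608523
{'line': np.float64(nan), 'c': array([nan, nan]), 'n': np.int64(0), 'white': array([nan, nan]), 'axis_c': np.float64(nan), 'ratio': array([nan, nan])}h.py:55: RuntimeWarning: invalid value encountered in divide
  c=(Q*w[:,None]).sum(0)/w.sum(); d=Q-c; C=(d*w[:,None]).T@d/w.sum()
h.py:58: RuntimeWarning: Mean of empty slice.
  wc=Q[wh].mean(0)
  ret = um.true_divide(
```

Request:
servo_tool --steps "0 0 -5 0 0 0 0.6; 0 0 -13 0 0 0 0.6; 0 0 -21 0 0 0 0.6; 0 0 -30 0 0 0 0.6; 0 0 -38 0 0 0 0.6; 0 0 -46 0 0 0 0.6; 0 0 -54 0 0 0 0.6; 0 0 -62 0 0 0 0.6; 0 0 -70 0 0 0 0.6; 0 0 -78 0 0 0 0.6; 0 0 -85 0 0 0 0.6; 0 0 -91 0 0 0 0.6"

```text
time_s: 14.85
position: [0.6191, 0.1066, 0.0682]
orientation: [-0.0, -0.016, 1.0, -0.0]
contact_force: [-2.5, -4.1, 9.1]
finger_gap: 0.0554
finger_force: 30.0
```

```bash
python3 s.py;  python3 - <<'E'
from h import *
p=ctrl.snapshot("scene"); f=p["frame"];print(markangle(p))
E
```

```text
14.85 q6 -1.528 [0.6191 0.1066 0.0682] [-2.51 -4.13  9.14] [-0.702  0.565 -0.37 ] 0.0554 30.0
yaw 181.88671422982515
{'line': np.float64(80.61003110078538), 'c': array([0.62200599, 0.12287081]), 'n': np.int64(31), 'white': array([0.62233652, 0.10056015]), 'axis_c': np.float64(73.47308100296581), 'ratio': array([0.00176587, 0.006189  ])}
```

Request:
servo_tool --steps "0 0 0 0 0 0 0.3; 0 0 0 0 0 0 0; 0 0 0 0 0 0 0; 0 0 0 0 0 -0.05 0; 0 0 0 0.05 0 -0.11 0; 0 0 0 0.11 0 -0.15 0; 0 0 0 0.12 0 -0.15 0; 0 0 0 0.12 0 -0.15 0; 0 0 0 0.12 0 -0.15 0"

```text
time_s: 16.02
position: [0.5002, 0.104, 0.2177]
orientation: [0.0, -0.012, 1.0, 0.0]
contact_force: [-0.1, 0.4, 0.2]
finger_gap: 0.0913
finger_force: 0.0
```

```bash
python3 s.py;  python3 - <<'E'
from h import *
p=ctrl.snapshot("scene"); f=p["frame"];print(markangle(p)); print(lever(p),disc(p),marks(p))
a=[g[160:250,310:390] for g in (cv2.imread("pics/scene_stop.png"),f)]
cv2.imwrite("pics/a4.png",cv2.resize(np.hstack(a),(800,450),interpolation=cv2.INTER_CUBIC))
E
```

```text
16.025 q6 -1.506 [0.5002 0.104  0.2177] [-0.14  0.45  0.17] [ 0.047  0.004 -0.025] 0.0913 0.0
yaw 181.34635346023984
{'line': np.float64(23.715295447062694), 'c': array([0.62306517, 0.12919641]), 'n': np.int64(8), 'white': array([0.61909639, 0.09798932]), 'axis_c': np.float64(75.3469012987863), 'ratio': array([0.00127552, 0.00189872])}
(((0.5221307277679443, -0.06278887391090393), (0.06125306710600853, 0.017437996342778206), 12.189980506896973), np.float64(0.0857819762200795), np.int64(279)) (((0.6072686314582825, -0.04374122992157936), 0.058865323662757874), np.float64(0.05766090049693123)) {'yellow': (np.int64(38), [0.5735, -0.075, 0.0579]), 'green': (np.int64(23), [0.6046, -0.0882, 0.0583])}
```

View pics/a4.png

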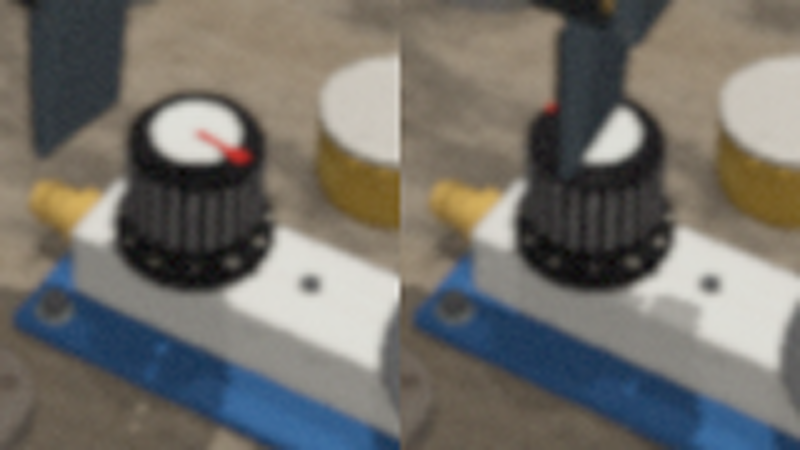

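Request:
servo_tool --steps "0 0 -5 -0.007 -0.06 0 0; 0 0 -11 -0.014 -0.12 0 0; 0 0 -11 -0.0205 -0.1676 0.03 0; 0 0 -11 -0.0205 -0.1676 0.07 0; 0 0 -11 -0.0205 -0.1676 0.07 0; 0 0 -11 -0.0205 -0.1676 0.07 0"

```text
time_s: 16.82
position: [0.5246, -0.0629, 0.1486]
orientation: [0.0, -0.108, 0.994, -0.0]
contact_force: [0.7, 1.2, 0.4]
finger_gap: 0.0909
finger_force: 0.0
```

```bash
python3 s.py;  python3 - <<'E'
from h import *
a=[cv2.imread("pics/scene_stop.png")[160:250,310:390]]
for n in("scene","top"):
    p=ctrl.snapshot(n); f=p["frame"];print(markangle(p)); 
    y,x=(160,310) if n=="scene" else(130,310)
    a.append(f[y:y+90,x:x+80])
cv2.imwrite("pics/a5.png",cv2.resize(np.hstack(a),(800,300),interpolation=cv2.INTER_CUBIC))
E
```

```text
16.825 q6 -2.019 [ 0.5246 -0.0629  0.1486] [0.74 1.18 0.35] [ 0.048 -0.035  0.032] 0.0909 0.0
yaw 192.361069984715
{'line': np.float64(76.83015916791412), 'c': array([0.6230339 , 0.12337938]), 'n': np.int64(31), 'white': array([0.6186089 , 0.10616427]), 'axis_c': np.float64(70.8536370618944), 'ratio': array([0.0019589 , 0.00580131])}
{'line': np.float64(77.1572592182062), 'c': array([0.62315646, 0.11986954]), 'n': np.int64(34), 'white': array([0.61965098, 0.10379047]), 'axis_c': np.float64(66.0643334774846), 'ratio': array([0.00126028, 0.00710077])}
```

View pics/a5.png

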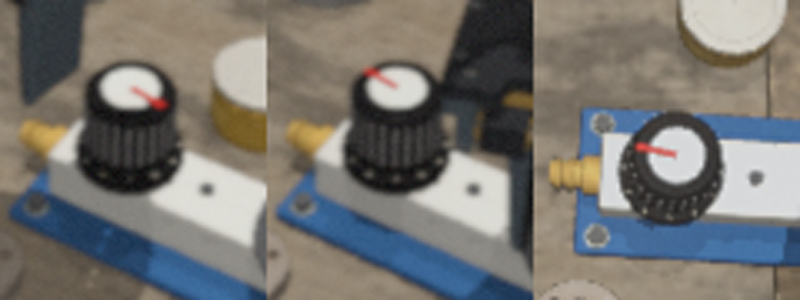

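Request:
servo_tool --steps "0 0 0 0 0 0.05 0; 0 0 0 0 0 0.08 0; 0 0 0 0 0 0.088 0; 0 0 0 0 0 0.088 0.4; 0 0 0 0 0 0.088 0.8; 0 0 0 0 0 0.088 1; 0 0 0 0 0 0.088 1; 0 0 0 0 0 0.088 1; 0 0 0 0 0 0.088 1; 0 0 0 0 0 0.088 1" --squeeze 6

```text
time_s: 18.18
position: [0.5239, -0.0631, 0.0599]
orientation: [-0.0, -0.107, 0.994, 0.0]
contact_force: [0.2, -0.1, -0.7]
finger_gap: 0.0239
finger_force: 0.0
```

```bash
python3 s.py
```

```text
18.175 q6 -2.019 [ 0.5239 -0.0631  0.0599] [ 0.24 -0.13 -0.66] [-0.029 -0.01  -0.019] 0.0239 0.0
yaw 192.32182917028874
```

Request:
servo_tool --steps "0 0 0 0 0 0 1; 0 0 0 0 0 0 1; 0 0 -5 -0.0003 -0.0076 0 1; 0 0 -10 -0.0013 -0.0152 0 1; 0 0 -15 -0.003 -0.0227 0 1; 0 0 -20 -0.0053 -0.03 0 1; 0 0 -25 -0.0082 -0.037 0 1; 0 0 -28.9 -0.0109 -0.0423 0 1; 0 0 -28.9 -0.0109 -0.0423 0 1; 0 0 -28.9 -0.0109 -0.0423 0 1" --squeeze 15

```text
time_s: 19.42
position: [0.5441, -0.1017, 0.0599]
orientation: [0.0, -0.352, 0.936, 0.0]
contact_force: [3.4, 5.6, -1.6]
finger_gap: 0.0183
finger_force: 15.0
```

```bash
python3 s.py; python3 -c "
from h import *
for n in('scene','top'):
    p=ctrl.snapshot(n);print(lever(p),marks(p))"
```

```text
19.425 q6 -2.584 [ 0.5441 -0.1017  0.0599] [ 3.35  5.64 -1.56] [ 1.125 -0.525  0.424] 0.0183 15.0
yaw 221.23101919665692
(((0.5319388508796692, -0.11157189309597015), (0.031413495540618896, 0.019413964822888374), 41.72422409057617), np.float64(0.0857720806276639), np.int64(134)) {'yellow': (np.int64(0), 0), 'green': (np.int64(0), 0)}
(((0.0, 0.0), (0.0, 0.0), 0.0), np.float64(nan), np.int64(0)) {'yellow': (np.int64(4), [0.6021, -0.1015, 0.058]), 'green': (np.int64(19), [0.6061, -0.0901, 0.0583])}
  return _methods._mean(a, axis=axis, dtype=dtype,
  ret = ret.dtype.type(ret / rcount)
```

Request:
servo_tool --steps "0 0 0 0 0 0 0.8; 0 0 0 0 0 0 0.4; 0 0 0 0 0 0 0.2; 0 0 0 0 0 0 0.2; 0 0 0 0 0 -0.05 0.2; 0 0 0 0 0 -0.1 0.2; 0 0 0 0.05 0 -0.15 0.2; 0 0 0 0.11 0 -0.16 0.2; 0 0 0 0.16 0 -0.16 0.2; 0 0 0 0.16 0 -0.16 0.2"

```text
time_s: 20.78
position: [0.421, -0.2094, 0.2204]
orientation: [-0.0, -0.35, 0.937, -0.0]
contact_force: [-0.5, 0.9, -0.1]
finger_gap: 0.0727
finger_force: 0.0
```

```bash
python3 s.py
python3 - <<'E'
from h import *
a=[]
for n in('scene','top'):
    p=ctrl.snapshot(n);print(lever(p),disc(p),marks(p),markangle(p)['line']);a.append(p["frame"][120:300,270:470])
cv2.imwrite("pics/a6.png",cv2.resize(np.hstack(a),(800,360),interpolation=cv2.INTER_CUBIC))
E
```

```text
20.775 q6 -2.874 [ 0.421  -0.2094  0.2204] [-0.51  0.91 -0.08] [ 0.101 -0.035 -0.   ] 0.0727 0.0
yaw 221.00365310682758
(((0.5423883199691772, -0.10159880667924881), (0.05978574603796005, 0.017293207347393036), 40.172325134277344), np.float64(0.08564267029827087), np.int64(295)) (((0.607528805732727, -0.04407263547182083), 0.058884818106889725), np.float64(0.057615379660076876)) {'yellow': (np.int64(0), 0), 'green': (np.int64(23), [0.6043, -0.0883, 0.0586])} 76.57422788053739
(((0.5450266003608704, -0.10135148465633392), (0.06030909717082977, 0.01745898276567459), 39.37904357910156), np.float64(0.08568741142550965), np.int64(236)) (((0.609356701374054, -0.04456165432929993), 0.05835864320397377), np.float64(0.05771838482889215)) {'yellow': (np.int64(4), [0.6021, -0.1015, 0.0582]), 'green': (np.int64(19), [0.6061, -0.0901, 0.0583])} 77.16290103934318
```

View pics/a6.png

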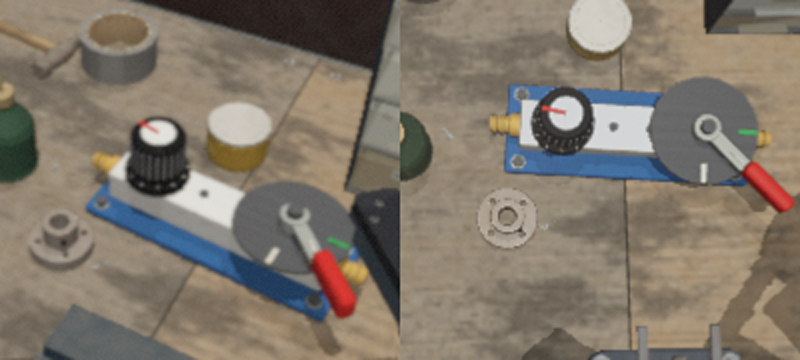

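```bash
python3 -c "
from cell import ctrl
print(ctrl.close_job())"
```

```text
the job is handed in; nothing more can be done
None
```

I turned the dial hard clockwise against its stop, then back six clicks (180.6° measured between the two pictures). I then set the lever at half open, hiding the yellow mark, and handed the job in at about 21 s; the oil can, tin and hub weren't touched, and no verdict came back.

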